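Pack the vial carrier, latch its hold-down bar and carry handle, and carry it to the tray

TASK

Pack the sample carrier for the walk to the cold store: swing its hold-down bar back until it stays open, stand every one of the large 22 mm vials upright in a pocket of its own, and swing the bar down over the caps until it snaps shut. Then swing the folded carry handle up until it snaps upright, lift the upright carrier by that handle and stand it level on the floor of the shallow grey tray, handle still up and bar still shut. Leave the small vials and the beaker where they are.

Things in the scene. Friction and masses are not known exactly. Their poses are not given: they have to be found in the camera images.
- carrier: loose vial carrier, about 0.7 kg: grey sheet-metal base 92 (x) by 160 (y) mm on rubber feet, end plates at y = +-74 mm up to z = 56 mm, and a black insert with one row of four square pockets. Origin: centre of the footprint at the soles of the feet; x points to the side where the handle lies folded and to which the bar opens (it faces the robot, roughly); y along the row; z up
- pocket0 (a point): centre of the mouth of pocket 0 of the carrier, at carrier x = 0, y = -48 mm, z = 25 mm. Pocket 28 by 28 mm, 17.5 mm deep (floor at carrier z = 7.5 mm, so a seated vial's cap top is at z = 62.5 mm); 4 mm walls
- pocket1 (a point): centre of the mouth of pocket 1 of the carrier, at carrier x = 0, y = -16 mm, z = 25 mm. Pocket 28 by 28 mm, 17.5 mm deep (floor at carrier z = 7.5 mm, so a seated vial's cap top is at z = 62.5 mm); 4 mm walls
- pocket2 (a point): centre of the mouth of pocket 2 of the carrier, at carrier x = 0, y = 16 mm, z = 25 mm. Pocket 28 by 28 mm, 17.5 mm deep (floor at carrier z = 7.5 mm, so a seated vial's cap top is at z = 62.5 mm); 4 mm walls
- pocket3 (a point): centre of the mouth of pocket 3 of the carrier, at carrier x = 0, y = 48 mm, z = 25 mm. Pocket 28 by 28 mm, 17.5 mm deep (floor at carrier z = 7.5 mm, so a seated vial's cap top is at z = 62.5 mm); 4 mm walls
- handle (a joint): carry handle, a U-shaped steel bail: 0 rad folded out to +x, 10 degrees below level; 1.745 upright at its stop. Axis along the carrier's y through x = 0, z = 46 mm; grip 80 mm from it. A sprung ball resists from 1.35 rad on, with about 1 N at the grip, until 1.57; beyond that it drives the handle to the stop and holds it there. Let go earlier it falls back
- handle_grip (a point): centre of the handle's grip, a ribbed black sleeve 19 mm in diameter and 90 mm long along the carrier's y that turns on its rod. In carrier coordinates at x = 79, z = 32 mm when folded and x = 0, z = 126 mm when upright
- bar (a joint): hold-down bar: 0 rad shut, 1.5 fully open (swung up and over to +x). Axis along the carrier's y through x = 24, z = 46 mm. A sprung ball holds it shut, its hump at 0.31 rad and felt up to 0.6 rad, about 1 N at the grip; below the hump it snaps shut by itself. Let go beyond about 1.1 rad it falls open and stays there by its weight
- bar_grip (a point): centre of the bar's grip, a free-turning black sleeve 13 mm thick, 34 mm long along the carrier's y, 70 mm from the bar's axis. In carrier coordinates x = -29, z = 91 mm when shut, x = 65, z = 102 mm when open. The flat bar (12 by 142 mm), from which two posts carry it, lies at x = 0, z = 65 to 70 mm, over the caps, when shut; near x = 44, z = 71 mm when open
- tray: shallow grey tray, fixed to the desk: 124 (x) by 196 (y) mm outside, 3 mm walls and floor, rim 14 mm high; origin at the centre of its underside, x and y along its sides, z up. The carrier stands in it either way round, row along the tray's y, with 13 to 15 mm of play on each side
- sample1: one of the 2 to 4 sample vials (the larger amber ones with a white screw cap), standing upright: 22 mm in diameter, 55 mm tall, the top 10 mm is the cap; origin at the centre of its underside, z up; 25 g. Absent in some starts (then None)
- sample2: one of the 2 to 4 sample vials (the larger amber ones with a white screw cap), standing upright: 22 mm in diameter, 55 mm tall, the top 10 mm is the cap; origin at the centre of its underside, z up; 25 g. Absent in some starts (then None)
- sample3: one of the 2 to 4 sample vials (the larger amber ones with a white screw cap), standing upright: 22 mm in diameter, 55 mm tall, the top 10 mm is the cap; origin at the centre of its underside, z up; 25 g. Absent in some starts (then None)
- sample4: one of the 2 to 4 sample vials (the larger amber ones with a white screw cap), standing upright: 22 mm in diameter, 55 mm tall, the top 10 mm is the cap; origin at the centre of its underside, z up; 25 g. Absent in some starts (then None)
- small1: bystander: a small capped vial, 16 mm in diameter, 41 mm tall, standing; origin at the centre of its underside. Not a sample; leave it alone
- small2: bystander: a small capped vial, 16 mm in diameter, 41 mm tall, standing; origin at the centre of its underside. Not a sample; leave it alone
- small3: bystander: a small capped vial, 12 mm in diameter, 37 mm tall, standing; origin at the centre of its underside. Not a sample; leave it alone
- pump_a: left peristaltic pump, fixed furniture that never moves: a box about 200 (its x) by 252 (its y) by 119 mm tall; origin at the centre of its underside. The folded handle lies between the two pumps: keep the gripper's body clear of them (the handle may be taken anywhere along its grip)
- pump_b: right peristaltic pump, fixed furniture of the same size as pump_a. Behind the carrier, at the pumps' far side, a tall fixed wooden instrument hangs over the desk from 80 mm up; its near end is at world x = 0.75, y = -0.33 to -0.16: keep the wrist clear of it too
- beaker1: bystander: a glass beaker, 57 mm in diameter, 66 mm tall, at the back; origin at the centre of its underside. Leave it alone

How it is judged:
On the way, in this order (a step that is already met when the one before it is completed fails the run):
1. the hold-down bar is swung fully open (value of joint bar above 1.4 rad), for 0.2 s.
2. every sample vial stands in a pocket and the bar is shut over the caps (z of sample1 in the frame of carrier between 0.003 and 0.012 m and x of sample1 in the frame of carrier between -0.012 and 0.012 m and y of sample1 in the frame of carrier between -0.064 and 0.064 m and z of sample2 in the frame of carrier between 0.003 and 0.012 m and x of sample2 in the frame of carrier between -0.012 and 0.012 m and y of sample2 in the frame of carrier between -0.064 and 0.064 m and z of sample3 in the frame of carrier between 0.003 and 0.012 m and x of sample3 in the frame of carrier between -0.012 and 0.012 m and y of sample3 in the frame of carrier between -0.064 and 0.064 m and z of sample4 in the frame of carrier between 0.003 and 0.012 m and x of sample4 in the frame of carrier between -0.012 and 0.012 m and y of sample4 in the frame of carrier between -0.064 and 0.064 m and value of joint bar below 0.08 rad), for 0.3 s.
3. the carry handle has snapped upright, the bar shut (value of joint handle above 1.68 rad and value of joint bar below 0.08 rad), for 0.2 s.
4. the packed carrier is lifted clear by its upright handle (all of step 3 and z of sample1 in the frame of carrier between 0.003 and 0.012 m and x of sample1 in the frame of carrier between -0.012 and 0.012 m and y of sample1 in the frame of carrier between -0.064 and 0.064 m and z of sample2 in the frame of carrier between 0.003 and 0.012 m and x of sample2 in the frame of carrier between -0.012 and 0.012 m and y of sample2 in the frame of carrier between -0.064 and 0.064 m and z of sample3 in the frame of carrier between 0.003 and 0.012 m and x of sample3 in the frame of carrier between -0.012 and 0.012 m and y of sample3 in the frame of carrier between -0.064 and 0.064 m and z of sample4 in the frame of carrier between 0.003 and 0.012 m and x of sample4 in the frame of carrier between -0.012 and 0.012 m and y of sample4 in the frame of carrier between -0.064 and 0.064 m and height (world z) of carrier above 0.015 m and distance between the grasp point and handle_grip below 0.05 m), for 0.2 s.
At the end, for the whole second after the job is handed in: every sample vial present stands in a pocket (underside on the pocket floor), the hold-down bar is shut (below 0.08 rad) and the handle seated upright (above 1.68 rad); the carrier stands level (within 0.05 rad) and still on the tray's floor, inside its rim (all of step 3 and z of sample1 in the frame of carrier between 0.003 and 0.012 m and x of sample1 in the frame of carrier between -0.012 and 0.012 m and y of sample1 in the frame of carrier between -0.064 and 0.064 m and z of sample2 in the frame of carrier between 0.003 and 0.012 m and x of sample2 in the frame of carrier between -0.012 and 0.012 m and y of sample2 in the frame of carrier between -0.064 and 0.064 m and z of sample3 in the frame of carrier between 0.003 and 0.012 m and x of sample3 in the frame of carrier between -0.012 and 0.012 m and y of sample3 in the frame of carrier between -0.064 and 0.064 m and z of sample4 in the frame of carrier between 0.003 and 0.012 m and x of sample4 in the frame of carrier between -0.012 and 0.012 m and y of sample4 in the frame of carrier between -0.064 and 0.064 m and z of carrier in the frame of tray below 0.007 m and angle between carrier's own z axis and vertical below 0.05 rad and x of carrier in the frame of tray between -0.03 and 0.03 m and y of carrier in the frame of tray between -0.035 and 0.035 m and linear speed of carrier below 0.02 m/s); the robot touches nothing.
It fails at once if a small vial or the beaker is pushed more than 25 mm or knocked over (distance of any of small1, small2, small3, beaker1 from where it was at the start of the episode above 0.025 m or angle between any of small1, small2, small3, beaker1's own z axis and vertical above 0.6 rad).
It fails at once if the carrier is tipped over (tilted by more than 0.6 rad) (angle between carrier's own z axis and vertical above 0.6 rad).
Of sample1, sample2, sample3, sample4 only 2 to 4 are there at a start; the rules pass over those that are not, and their reading is None.
At some moment in a run one of carrier may be knocked a few centimetres aside while the robot is not near it.
It also fails if it takes over 210 s, if anything falls off the work surface, if the arm or the gripper's body presses on something with over 40 N, if the wrist force passes 120 N, or if a joint passes its speed limit or range.

ROBOT

A 7-joint arm with a two-finger parallel gripper is mounted at the origin on a cart in front of the work surface, level with it; the furniture and walls round the work are solid. World frame = base frame: x ahead of the robot, y to its left, z up, the work surface at z = 0. Lengths are in m, angles in rad, forces in N, time in s.
With the tool pointing down it reaches from about 0.375 to 0.925 m from the base axis. Payload 3.1 kg.
Tool frame: the origin (TCP) lies on the centre line of the jaws, within the pads' length; the fingertips stand bot.tcp_to_tips ahead of it and the grasp point (between the pads) lies 2 mm behind it (bot.tcp_to_tips is the distance from the TCP to the fingertips, in m); z points along the fingers, y is the line along which they close (so a half turn about z gives the same grasp; the last joint's range is limited). The gripper opens to 85 mm and grips with 20 to 120 N. Pads are 22 mm wide; open, the fingers measure 114 mm over their backs; the gripper's body (76 mm by 85 mm) begins 54 mm behind the grasp point. The pads swing forward as they close: fully open they stand 13 mm farther back than shut.
Start: joints at [1.193, 0.383, 0.044, 1.598, -0.018, 1.161, -0.05], TCP at [0.18, -0.625, 0.248] pointing down, gripper open.
Joint ranges: [-2.61, 2.61], [-0.41, 2.15], [-1.48, 1.57], [0, 2.5], [-1.57, 4.71], [0.05, 1.97], [-2.85, 2.85]. Speed limits (rad/s): [2.79, 2.79, 3.14, 3.14, 3.14, 3.14, 3.14].

INTERFACE

Orientations are given as a unit quaternion [w, x, y, z].
In Python, from rig import bot, imaging gives the robot as it stands.
- The arm moves only by the tool step_arm, never from a script. Its argument "steps" is a list that holds one entry, the list of rows, each a list of 4 numbers: the shift along the tool's x, y, z in mm, then the turn about the tool's z in rad. In form: [[[tx, ty, tz, spin], ...]]. A call has exactly 8 rows; each row shifts and turns the commanded pose from where the row before left it, along the tool's axes as they then stand; what a row does not reach is not made up. A row lasts 1/8 s, in which the tool goes at most 62.5 mm and 10.7 degrees, less where a joint would pass 70% of its speed; a pose out of reach is approached as far as the arm can. A call is refused whole if a number of a shift passes 62.5 or a number of a turn 0.188, either way. A call with a gripper value outside its range is refused whole. "fingers" is the opening, from 0 (shut) to 1 (fully open), set as the call begins (left out, the last holds). The fingers move at their own pace and stop on an object; "grip_force" is the grip in N (left out, the last holds). Time passes only in rows, so rows that do not move let the fingers close, or fill a call up. It gives the time, the measured TCP pose, the force, the opening and the grip force at its end, in the units of the state.
- bot.state(): the state, without advancing time (a new reading comes with each control period).
- imaging.capture(name): name is "scene" or "top" or "wrist"; returns the picture (384x512x3 uint8, red, green, blue); there is no depth.
- imaging.get_calibration(name): a dict with "mtx" (3x3 intrinsics, pixels), "pose" (4x4, takes a point from camera to world coordinates). Camera axes: x right, y up, looking along -z (the intrinsics and any distortion apply to the point x, -y, -z); pixel columns grow to the right and rows downward; lengths in m; the calibration is good to about 2 mm. A picture is of the moment at which its call begins: read the wrist's pose just before it. get_calibration takes no time and is no camera call; for the wrist camera it gives the pose at the moment of the call.
- bot.sign_off(): hands the job in; it is judged then, once.
The state is a dict: "time_s": time; "joints": joint angles; "joint_velocities": joint speeds; "joint_efforts": joint torques, N m; "eef_pos": TCP position; "tool_rot": TCP orientation; "contact_force": force on the tool from outside, world axes, zero at the start; "torque": the same for the moment, N m; "finger_gap": opening from 0.0 (shut) to 1.0 (fully open); "grasp_force": force on a finger pad.
Only numpy, scipy, OpenCV 4.12 (cv2) and the standard library are available. Lean on these libraries where they do the work, as an engineer would, in place of code of your own. Each camera call takes 0.05 s, during which the arm holds its last target. There are 200 camera calls.

## Working session

There is one attempt and no reset: what is moved stays moved. The work goes in short steps, Python scripts to look and compute and a tool call to move; the robot and the scene stay as the last step left them, time stands still between calls to the robot, and variables do not carry over. Pictures are saved under pics/ and viewed, at most 17 in all, crops included, and the job is handed in when it is done.

Besides the shell and the picture viewer there is one more tool, called after "Emit:" by a JSON object that holds its "api" and its "payload", one argument or row to a line. step_arm: Moves the arm, as the interface text tells. Its arguments: {"type":"object","properties":{"steps":{"type":"array"},"fingers":{"type":"number"},"grip_force":{"type":"number"}},"required":["steps"]}

```bash
ls; mkdir -p pics
python3 - <<'E'
from rig import bot, imaging
import cv2, numpy as np
print(bot.state()); print(bot.tcp_to_tips)
for n in ("scene","top"):
    im=imaging.capture(n)[:,:,::-1]; c=imaging.get_calibration(n); print(n,c)
    cv2.imwrite(f"pics/{n}0.png",cv2.resize(im,(800,600),interpolation=cv2.INTER_CUBIC))
E
```

```text
pics
{'time_s': 0.0, 'joints': array([ 1.19316865,  0.38385687,  0.04387716,  1.59960002, -0.01786743,
        1.16120816, -0.04987009]), 'joint_velocities': array([-0.00125216, -0.00122512, -0.00052016, -0.00020233,  0.00042863,
       -0.0012859 , -0.00125992]), 'joint_efforts': array([ 1.04524938e-04, -4.33461607e+01,  1.02432713e+00, -2.49515086e+01,
        1.05955018e-02,  1.13601662e-02,  2.74144227e-06]), 'eef_pos': array([ 0.17923243, -0.62385075,  0.24686162]), 'tool_rot': array([-1.31010429e-03,  9.90221396e-01,  1.39498355e-01, -2.80834285e-04]), 'contact_force': array([ 0.22111049, -0.65008906, -0.11259295]), 'torque': array([-0.0657278 ,  0.02201442,  0.07135403]), 'grasp_force': 0.0, 'finger_gap': 1.00066033353421}
0.017
scene {'mtx': array([[386.87898573,   0.        , 253.18412177],
       [  0.        , 386.87898573, 191.28802077],
       [  0.        ,   0.        ,   1.        ]]), 'pose': array([[-0.83595902,  0.23789262, -0.49454991,  0.04362926],
       [-0.54863432, -0.34067976,  0.76350356,  0.78187124],
       [ 0.01314872,  0.90958474,  0.41531037,  0.52812335],
       [ 0.        ,  0.        ,  0.        ,  1.        ]])}
top {'mtx': array([[409.34814114,   0.        , 254.79337444],
       [  0.        , 409.34814114, 193.67449027],
       [  0.        ,   0.        ,   1.        ]]), 'pose': array([[ 0.03697759,  0.97764712, -0.20697528,  0.24474083],
       [-0.99931258,  0.03672521, -0.00506278, -0.02172896],
       [ 0.0026516 ,  0.20702021,  0.97833307,  1.49855863],
       [ 0.        ,  0.        ,  0.        ,  1.        ]])}
```

View pics/scene0.png

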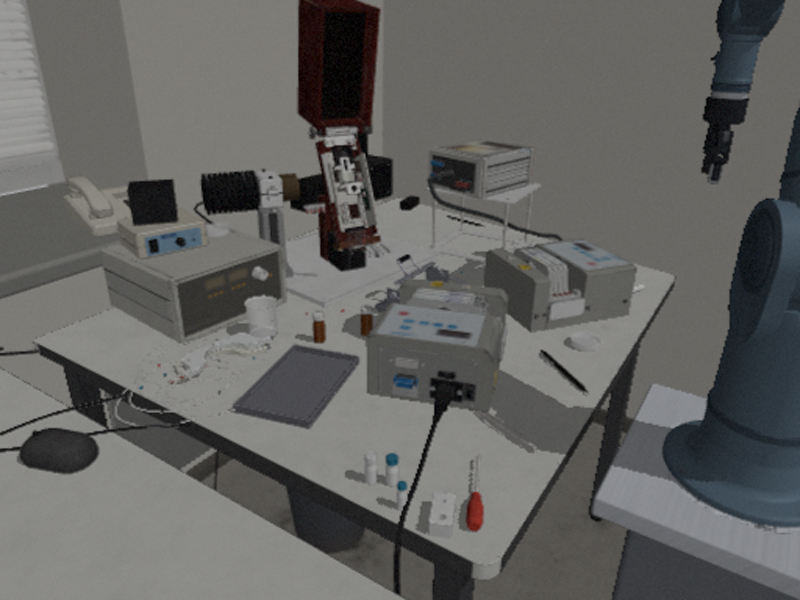

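View pics/top0.png

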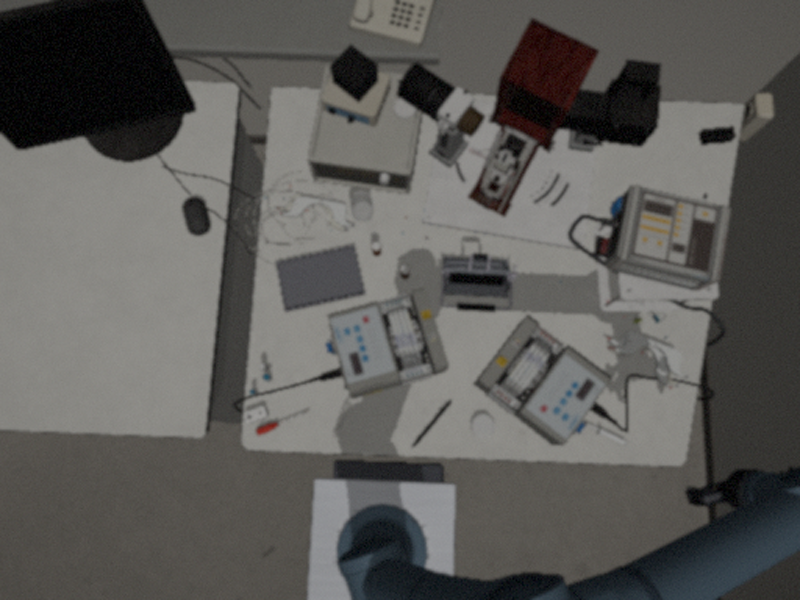

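```bash
cat > h.py <<'E'
from rig import bot, imaging
import cv2, numpy as np
from scipy.spatial.transform import Rotation as R
def ray(name,u,v,z,c=None):
    c=c or imaging.get_calibration(name); P=c["pose"]; K=c["mtx"]
    d=P[:3,:3]@np.array([(u-K[0,2])/K[0,0],-(v-K[1,2])/K[1,1],-1]); o=P[:3,3]
    return o+d*(z-o[2])/d[2]
def proj(name,p,c=None):
    c=c or imaging.get_calibration(name); P=c["pose"]; K=c["mtx"]
    q=P[:3,:3].T@(np.asarray(p)-P[:3,3]); return np.array([K[0,2]+K[0,0]*q[0]/-q[2],K[1,2]-K[1,1]*q[1]/-q[2]])
def crop(name,fn,x0,y0,x1,y1,s):
    im=imaging.capture(name)[y0:y1,x0:x1,::-1]
    cv2.imwrite(f"pics/{fn}.png",cv2.resize(im,None,fx=s,fy=s,interpolation=cv2.INTER_CUBIC))
def tool():
    s=bot.state(); q=s["tool_rot"]; return s["eef_pos"],R.from_quat([q[1],q[2],q[3],q[0]]).as_matrix()
def delta(p):  # world target -> shift in tool mm
    o,M=tool(); return np.round(1000*M.T@(np.asarray(p)-o),1)
E
python3 - <<'E'
from h import *
crop("top","topc",165,130,345,262,4.4)
E
```

```text
(no output)
```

View pics/topc.png

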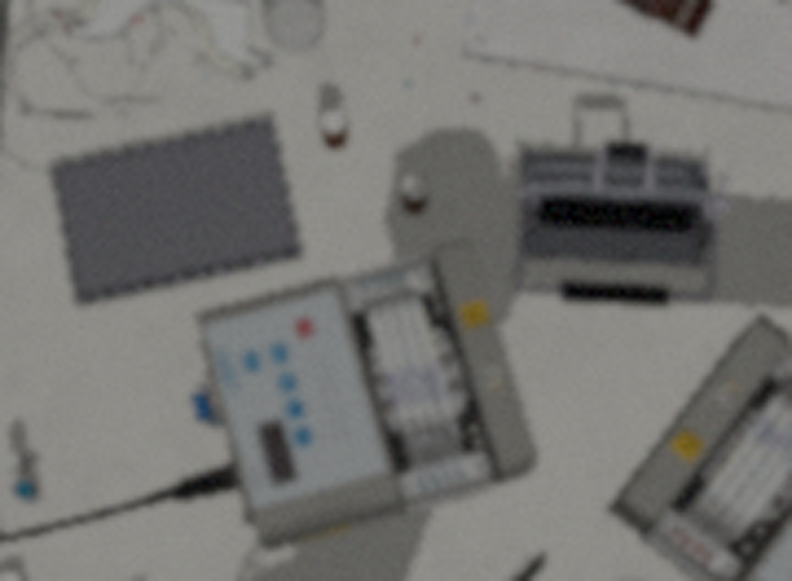

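Run:
```python
from h import *
f=lambda u,v,z:np.round(ray("top",165+u/4.4,130+v/4.4,z),3)
print("grip",f(614,293,.032),f(563,291,.032),f(667,294,.032)); print("bargrip",f(627,153,.091))
print("ends top",[f(u,v,.056) for u,v in((520,146),(708,151),(519,295),(714,297))])
print("v1",f(333,120,.055),"v2",f(412,182,.055))
print("tray",[f(u,v,.014) for u,v in((52,163),(272,116),(300,256),(78,303))])
print("pumpA",[f(u,v,.119) for u,v in((435,262),(535,468),(200,312),(340,283),(495,310))])
print("pumpB",[f(u,v,.119) for u,v in((765,318),(613,507),)])
print("small",f(26,488,.04),"shadow U",f(600,97,0))
```

```text
grip [ 0.551 -0.196  0.032] [ 0.551 -0.154  0.032] [ 0.552 -0.24   0.032]
bargrip [ 0.655 -0.199  0.091]
ends top [array([ 0.668, -0.114,  0.056]), array([ 0.669, -0.27 ,  0.056]), array([ 0.541, -0.116,  0.056]), array([ 0.546, -0.275,  0.056])]
v1 [0.685 0.043 0.055] v2 [ 0.634 -0.025  0.055]
tray [array([0.65 , 0.282, 0.014]), array([0.699, 0.097, 0.014]), array([0.577, 0.067, 0.014]), array([0.529, 0.251, 0.014])]
pumpA [array([ 0.552, -0.045,  0.119]), array([ 0.394, -0.127,  0.119]), array([0.506, 0.136, 0.119]), array([0.533, 0.028, 0.119]), array([ 0.516, -0.093,  0.119])]
pumpB [array([ 0.517, -0.304,  0.119]), array([ 0.366, -0.187,  0.119])]
small [0.371 0.277 0.04 ] shadow U [ 0.731 -0.186  0.   ]
```

Emit:
{"api": "step_arm", "payload": {
  "steps": [
    [[0,0,-10,-0.161],[0,0,-10,-0.161],[0,0,-10,-0.161],[0,0,-10,-0.161],[0,0,-10,-0.161],[0,0,-10,-0.161],[0,0,-10,-0.161],[0,0,-10,-0.161]]
  ]
}}

```text
time_s: 1.15
eef_pos: [0.1794, -0.6244, 0.3279]
tool_rot: [-0.001, 0.706, 0.708, 0.0]
contact_force: [-0.1, 0.3, -0.3]
finger_gap: 1.002
grasp_force: 0.0
```

Run:
```python
from h import *
o,M=tool(); c=imaging.get_calibration("wrist")
print(o,M.round(3)); P=c["pose"]; print((M.T@(P[:3,3]-o)).round(3),(M.T@P[:3,:3]).round(3),c["mtx"])
```

```text
[ 0.17938698 -0.6243812   0.32793626] [[-0.002  1.    -0.   ]
 [ 1.     0.002  0.001]
 [ 0.001 -0.    -1.   ]]
[ 0.079 -0.    -0.126] [[ 0.     0.952  0.306]
 [ 1.     0.    -0.   ]
 [-0.     0.306 -0.952]] [[321.65938955   0.         257.22342375]
 [  0.         321.65938955 193.11303371]
 [  0.           0.           1.        ]]
```

Emit:
{"api": "step_arm", "payload": {
  "steps": [
    [[33,28,-1,0],[33,28,-1,0],[33,28,-1,0],[33,28,-1,0],[33,28,-1,0],[33,28,-1,0],[33,28,-1,0],[33,28,-1,0]]
  ]
}}

```text
time_s: 2.15
eef_pos: [0.4048, -0.3601, 0.336]
tool_rot: [-0.0, 0.708, 0.706, -0.0]
contact_force: [0.1, -0.4, 0.2]
finger_gap: 0.999
grasp_force: 0.0
```

Emit:
{"api": "step_arm", "payload": {
  "steps": [
    [[38,31,0,0],[38,31,0,0],[38,31,0,0],[38,31,0,0],[38,31,0,0],[38,31,0,0],[38,31,0,0],[0,0,0,0]]
  ]
}}

```text
time_s: 3.15
eef_pos: [0.6235, -0.0894, 0.3357]
tool_rot: [-0.002, 0.705, 0.709, 0.002]
contact_force: [-1.3, -0.3, 0.5]
finger_gap: 1.0
grasp_force: 0.0
```

Run:
```python
from h import *
print(bot.state()["joints"]); crop("wrist","w1",0,0,512,384,1.5625)
```

```text
[ 0.5352202   0.34293735 -0.58158153  1.51876925  0.18650396  1.33668829
 -0.05635304]
```

View pics/w1.png

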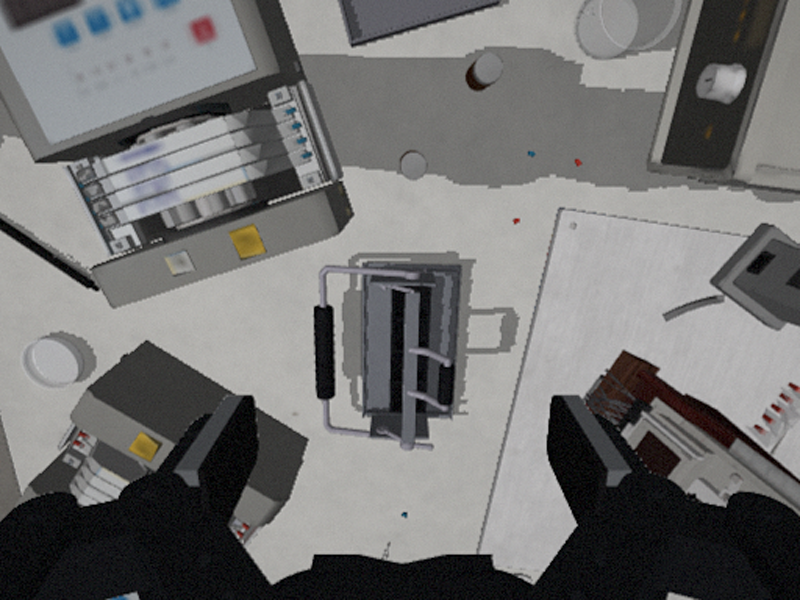

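Run:
```python
from h import *
s=1.5625;f=lambda u,v,z:np.round(ray("wrist",u/s,v/s,z),4)
print("grip",f(324,307,.032),f(325,397,.032)); print("bargrip",f(446,364,.091),f(446,404,.091))
print("bar ends",f(412,278,.068),f(408,445,.068))
print("base corners",f(368,264,.056),f(461,265,.056),f(364,411,.02),f(455,413,.02))
print("v1",f(489,68,.055),"v2",f(413,163,.055))
print("pumps",f(350,195,.08),f(308,440,.08),f(147,342,.119),"wood",f(625,352,.08))
```

```text
grip [ 0.5524 -0.1569  0.032 ] [ 0.5493 -0.2474  0.032 ]
bargrip [ 0.6582 -0.1854  0.091 ] [ 0.6592 -0.2216  0.091 ]
bar ends [ 0.6306 -0.12    0.068 ] [ 0.6284 -0.2762  0.068 ]
base corners [ 0.5944 -0.1114  0.056 ] [ 0.6713 -0.112   0.056 ] [ 0.5852 -0.2693  0.02  ] [ 0.6755 -0.2713  0.02  ]
v1 [0.6864 0.0371 0.055 ] v2 [ 0.6309 -0.0307  0.055 ]
pumps [ 0.5836 -0.0529  0.08  ] [ 0.5408 -0.2634  0.08  ] [ 0.4354 -0.1554  0.119 ] wood [ 0.8062 -0.1793  0.08  ]
```

Emit:
{"api": "step_arm", "payload": {
  "steps": [
    [[-16,5,17,0],[-16,5,17,0],[-16,5,17,0],[-16,5,17,0],[-16,5,17,0],[-16,5,17,0],[-16,5,17,0],[0,0,12,0]]
  ],
  "fingers": 0.42,
  "grip_force": 20
}}

```text
time_s: 4.2
eef_pos: [0.6564, -0.2108, 0.2035]
tool_rot: [-0.0, 0.709, 0.705, -0.001]
contact_force: [-1.2, -0.4, -0.7]
finger_gap: 0.419
grasp_force: 0.0
```

Run:
```python
from h import *
print(tool()[0],tool()[1].round(3)); crop("wrist","w2",0,0,512,384,1.5625)
```

```text
[ 0.65637673 -0.21080281  0.20349874] [[ 0.006  1.    -0.001]
 [ 1.    -0.006 -0.001]
 [-0.001 -0.001 -1.   ]]
```

View pics/w2.png

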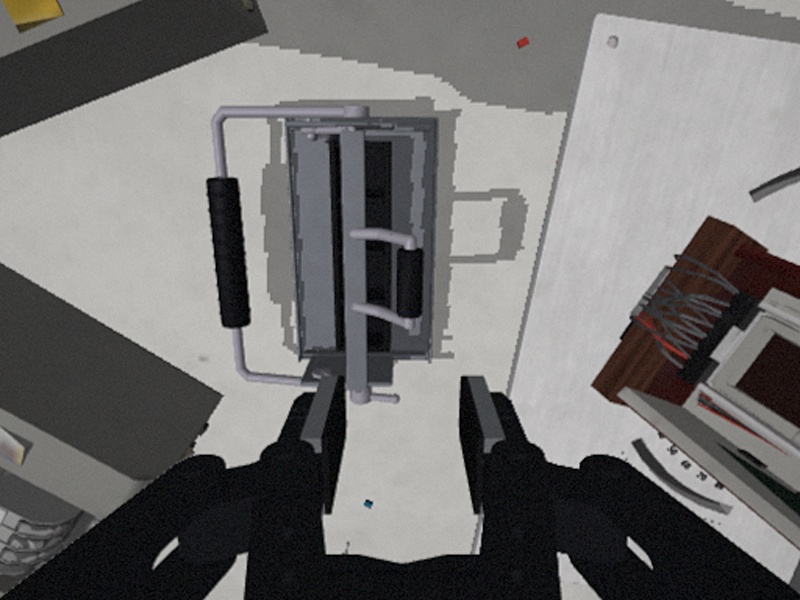

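Run:
```python
from h import *
s=1.5625;f=lambda u,v,z:np.round(ray("wrist",u/s,v/s,z),4)
print("grip",f(222,179,.032),f(237,326,.032)); print("bargrip",f(410,248,.091),f(410,318,.091))
print("bar",f(352,130,.07),f(358,390,.07))
```

```text
grip [ 0.5519 -0.1505  0.032 ] [ 0.5511 -0.2404  0.032 ]
bargrip [ 0.659  -0.1789  0.091 ] [ 0.6591 -0.2144  0.091 ]
bar [ 0.6311 -0.125   0.07  ] [ 0.6297 -0.2654  0.07  ]
```

Emit:
{"api": "step_arm", "payload": {
  "steps": [
    [[7,2,8,0],[7,1,12,0],[0,0,20,0],[0,0,20,0],[0,0,20,0],[0,0,20,0],[0,0,11,0],[0,0,0,0]]
  ]
}}

```text
time_s: 5.25
eef_pos: [0.6589, -0.1941, 0.0928]
tool_rot: [-0.001, 0.708, 0.706, -0.001]
contact_force: [0.3, 0.0, -0.2]
finger_gap: 0.419
grasp_force: 0.0
```

Emit:
{"api": "step_arm", "payload": {
  "steps": [
    [[0,0,0,0],[0,0,0,0],[0,0,0,0],[0,0,0,0],[0,0,0,0],[0,0,0,0],[0,0,0,0],[0,0,0,0]]
  ],
  "fingers": 0.0
}}

```text
time_s: 6.25
eef_pos: [0.6602, -0.1942, 0.0952]
tool_rot: [0.0, 0.708, 0.706, 0.0]
contact_force: [-2.5, 0.2, 6.2]
finger_gap: 0.138
grasp_force: 21.9
```

Run:
```python
import numpy as np
def arc(r,a0,q0,q1,n,sgn):
    q=np.linspace(q0,q1,n+1); th=a0+sgn*q
    print(np.round(np.c_[-np.diff(r*np.cos(th)),-np.diff(r*np.sin(th))],1).tolist(), "(ty,tz)")
arc(70,np.deg2rad(139.7),0,1.46,15,-1)
arc(70,np.deg2rad(139.7),1.5,0,16,-1)
arc(80,np.deg2rad(-10),0,1.745,24,1)
```

```text
[[-4.7, -5.0], [-5.1, -4.5], [-5.5, -4.0], [-5.9, -3.4], [-6.2, -2.8], [-6.4, -2.2], [-6.6, -1.6], [-6.7, -0.9], [-6.8, -0.3], [-6.8, 0.4], [-6.7, 1.0], [-6.6, 1.7], [-6.4, 2.3], [-6.1, 2.9], [-5.8, 3.5]] (ty,tz)
[[5.5, -3.6], [5.8, -3.1], [6.0, -2.5], [6.3, -2.0], [6.4, -1.4], [6.5, -0.8], [6.6, -0.2], [6.5, 0.5], [6.5, 1.1], [6.3, 1.7], [6.2, 2.3], [5.9, 2.8], [5.6, 3.4], [5.3, 3.9], [4.9, 4.4], [4.5, 4.8]] (ty,tz)
[[-0.8, -5.8], [-0.4, -5.8], [0.0, -5.8], [0.5, -5.8], [0.9, -5.7], [1.3, -5.7], [1.7, -5.6], [2.1, -5.4], [2.5, -5.3], [2.9, -5.1], [3.2, -4.8], [3.6, -4.6], [3.9, -4.3], [4.2, -4.0], [4.5, -3.7], [4.7, -3.4], [5.0, -3.0], [5.2, -2.6], [5.4, -2.3], [5.5, -1.9], [5.6, -1.5], [5.7, -1.1], [5.8, -0.6], [5.8, -0.2]] (ty,tz)
```

Emit:
{"api": "step_arm", "payload": {
  "steps": [
    [[0,-4.7,-5,0],[0,-5.1,-4.5,0],[0,-5.5,-4,0],[0,-5.9,-3.4,0],[0,-6.2,-2.8,0],[0,-6.4,-2.2,0],[0,-6.6,-1.6,0],[0,-6.7,-0.9,0]]
  ]
}}

```text
time_s: 7.25
eef_pos: [0.6127, -0.1935, 0.1197]
tool_rot: [0.0, 0.708, 0.706, 0.0]
contact_force: [0.9, 1.0, 6.2]
finger_gap: 0.144
grasp_force: 22.0
```

Emit:
{"api": "step_arm", "payload": {
  "steps": [
    [[0,-6.8,-0.3,0],[0,-6.8,0.4,0],[0,-6.7,1,0],[0,-6.6,1.7,0],[0,-6.4,2.3,0],[0,-6.1,2.9,0],[0,-5.8,3.5,0],[0,-2,1.2,0]]
  ]
}}

```text
time_s: 8.25
eef_pos: [0.5656, -0.1929, 0.1063]
tool_rot: [-0.0, 0.708, 0.706, 0.001]
contact_force: [-0.4, 3.6, 7.2]
finger_gap: 0.135
grasp_force: 22.1
```

Run:
```python
from h import *
print(tool()[0]); crop("wrist","w3",0,0,512,384,1.5625)
```

```text
[ 0.56559386 -0.19293197  0.10625698]
```

View pics/w3.png

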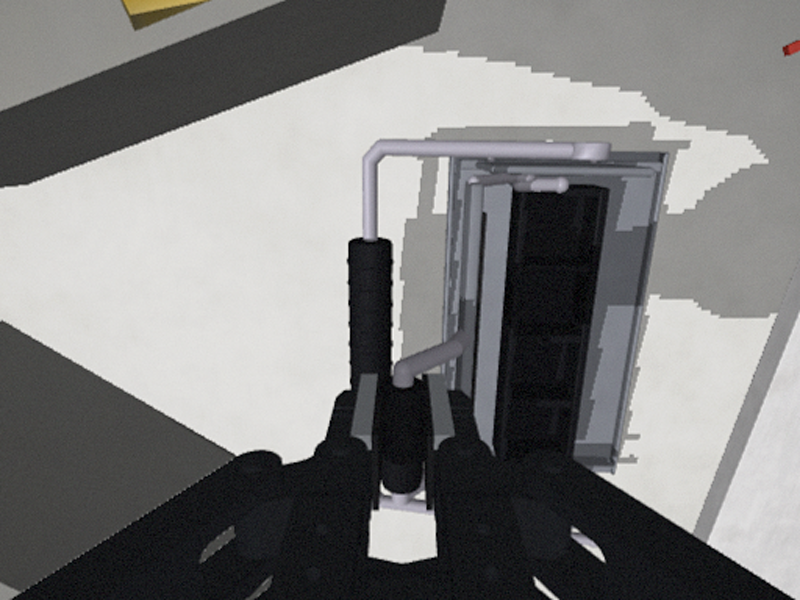

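Emit:
{"api": "step_arm", "payload": {
  "steps": [
    [[0,0,0,0],[0,0,0,0],[0,0,0,0],[0,0,-10,0],[0,0,-20,0],[0,0,-25,0],[0,0,-25,0],[0,0,-20,0]]
  ],
  "fingers": 0.4
}}

```text
time_s: 9.3
eef_pos: [0.5664, -0.1939, 0.2089]
tool_rot: [0.001, 0.708, 0.706, 0.001]
contact_force: [0.0, -0.1, -0.2]
finger_gap: 0.401
grasp_force: 0.0
```

Emit:
{"api": "step_arm", "payload": {
  "steps": [
    [[20,10,0,0],[20,10,0,0],[20,10,0,0],[20,12,0,0],[20,12,0,0],[20,12,0,0],[10,0,0,0],[0,0,0,0]]
  ],
  "fingers": 0.5
}}

```text
time_s: 10.3
eef_pos: [0.6316, -0.0631, 0.2065]
tool_rot: [-0.0, 0.707, 0.707, -0.0]
contact_force: [0.2, 0.2, -0.6]
finger_gap: 0.496
grasp_force: 0.0
```

Run:
```python
from h import *
print(tool()[0]); crop("wrist","w4",0,0,512,384,1.5625)
```

```text
[ 0.63155493 -0.06309117  0.20646961]
```

View pics/w4.png

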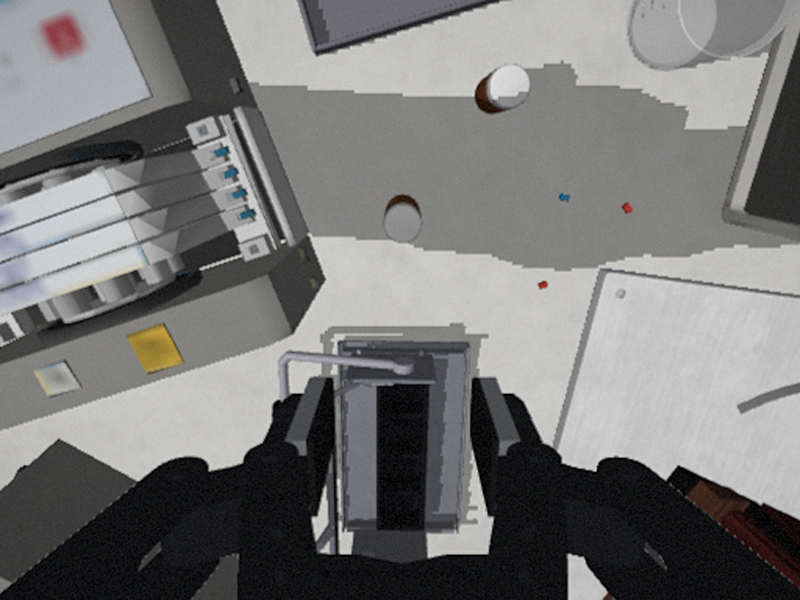

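Run:
```python
from h import *
s=1.5625;f=lambda u,v,z:np.round(ray("wrist",u/s,v/s,z),4)
print("v2",f(403,220,.055),"v1",f(509,87,.055))
for z in(.09,.119): print(z,f(325,280,z),f(288,240,z),f(260,105,z),f(290,333,z))
print("pocket insert",f(378,387,.025),f(428,387,.025),f(426,530,.025),f(377,530,.025))
```

```text
v2 [ 0.6322 -0.0276  0.055 ] v1 [0.6862 0.0398 0.055 ]
0.09 [ 0.5932 -0.0521  0.09  ] [ 0.5762 -0.0319  0.09  ] [0.568  0.0294 0.09  ] [ 0.5737 -0.0804  0.09  ]
0.119 [ 0.5978 -0.0441  0.119 ] [ 0.5828 -0.0263  0.119 ] [0.5757 0.0276 0.119 ] [ 0.5807 -0.069   0.119 ]
pocket insert [ 0.6151 -0.1453  0.025 ] [ 0.649  -0.1454  0.025 ] [ 0.6491 -0.2648  0.025 ] [ 0.6123 -0.2647  0.025 ]
```

Emit:
{"api": "step_arm", "payload": {
  "steps": [
    [[18,0,0,0],[18,0,10,0],[0,1,30,0],[0,0,30,0],[0,0,30,0],[0,0,25,0],[0,0,15,0],[0,0,4,0]]
  ],
  "fingers": 0.42,
  "grip_force": 25
}}

```text
time_s: 11.35
eef_pos: [0.632, -0.0272, 0.0607]
tool_rot: [-0.001, 0.708, 0.706, -0.001]
contact_force: [0.2, -0.6, 0.1]
finger_gap: 0.42
grasp_force: 0.0
```

Emit:
{"api": "step_arm", "payload": {
  "steps": [
    [[0,0,0,0],[0,0,0,0],[0,0,0,0],[0,0,0,0],[0,0,0,0],[0,0,-10,0],[0,0,-15,0],[0,0,-15,0]]
  ],
  "fingers": 0
}}

```text
time_s: 12.35
eef_pos: [0.6335, -0.0279, 0.1037]
tool_rot: [0.0, 0.708, 0.706, 0.0]
contact_force: [0.3, -0.4, 0.2]
finger_gap: 0.235
grasp_force: 24.6
```

Emit:
{"api": "step_arm", "payload": {
  "steps": [
    [[0,0,-25,0],[0,0,-30,0],[0,-2,-30,0],[-12,0,-18,0],[-13,0,0,0],[-10,0,0,0],[0,0,0,0],[0,0,0,0]]
  ]
}}

```text
time_s: 13.35
eef_pos: [0.6302, -0.0628, 0.2037]
tool_rot: [-0.001, 0.708, 0.706, -0.0]
contact_force: [0.1, 0.6, 0.9]
finger_gap: 0.237
grasp_force: 24.6
```

```bash
cat >> h.py <<'E'
def find(ref,new,box,pad=60):
    a=cv2.imread(f"pics/{ref}.png",0);b=cv2.imread(f"pics/{new}.png",0);x0,y0,x1,y1=box
    X,Y=max(0,x0-pad),max(0,y0-pad)
    r=cv2.matchTemplate(b[Y:y1+pad,X:x1+pad],a[y0:y1,x0:x1],cv2.TM_CCOEFF_NORMED)
    _,m,_,l=cv2.minMaxLoc(r); return l[0]+X-x0,l[1]+Y-y0,round(m,3)
E
python3 - <<'E'
from h import *
print(tool()[0]); crop("wrist","w5",0,0,512,384,1.5625)
print(find("w4","w5",(270,325,480,400)),find("w4","w5",(590,262,660,300)))
E
```

```text
[ 0.63020198 -0.06276554  0.2037204 ]
(-11, -3, 0.56) (5, 1, 0.944)
```

Correlation is low; look.

View pics/w5.png

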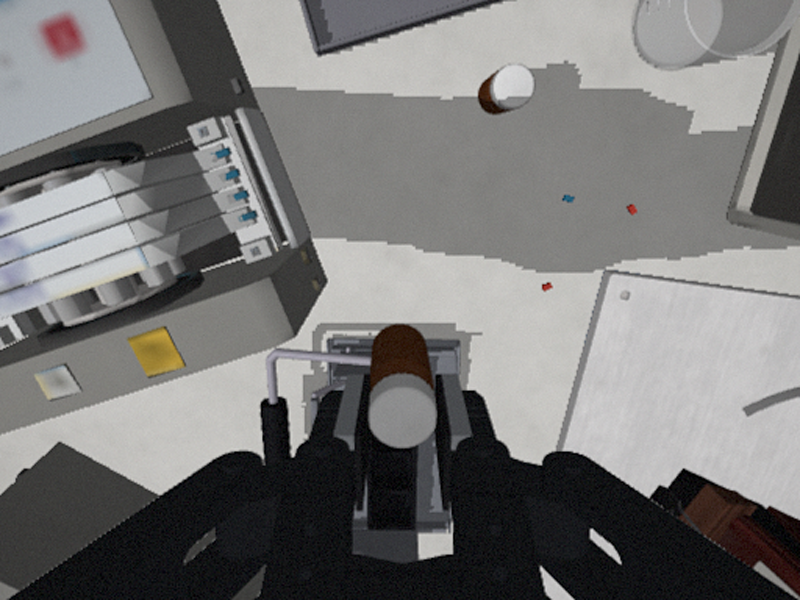

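Run:
```python
from h import *
s=1.5625;f=lambda u,v,z:np.round(ray("wrist",u/s,v/s,z),4)
print(tool()[0])
print("insert",f(368,528,.025),f(417,528,.025),"plate",f(330,341,.056),f(461,342,.056),"corner",f(272,353,.035), "grip",f(272,400,.032))
print("base low R",f(452,520,.01),f(452,420,.01)); o=tool()[0]
c=imaging.get_calibration("wrist"); c["pose"][:3,3]+=np.array([.63155,-.06309,.20647])-o
g=lambda u,v,z:np.round(ray("",u/s,v/s,z,c),4)
print("w4 plate",g(340,343,.056),g(470,345,.056),"corner",g(283,353,.035),"ins",g(377,529,.025),g(427,529,.025))
crop("wrist","w6",0,0,512,384,1.5625)
a=cv2.imread("pics/w6.png")[300:560,250:500]; cv2.imwrite("pics/w6c.png",cv2.convertScaleAbs(cv2.resize(a,None,fx=2.3,fy=2.3,interpolation=cv2.INTER_CUBIC),alpha=1.8,beta=20))
```

```text
[ 0.63039983 -0.06228034  0.20404177]
insert [ 0.6046 -0.258   0.025 ] [ 0.6411 -0.2581  0.025 ] plate [ 0.588  -0.0955  0.056 ] [ 0.6649 -0.0962  0.056 ] corner [ 0.5474 -0.1122  0.035 ] grip [ 0.5438 -0.1474  0.032 ]
base low R [ 0.6687 -0.264   0.01  ] [ 0.6662 -0.1758  0.01  ]
w4 plate [ 0.5946 -0.0985  0.056 ] [ 0.6717 -0.0999  0.056 ] corner [ 0.5549 -0.1141  0.035 ] ins [ 0.6123 -0.262   0.025 ] [ 0.6498 -0.262   0.025 ]
```

View pics/w6c.png

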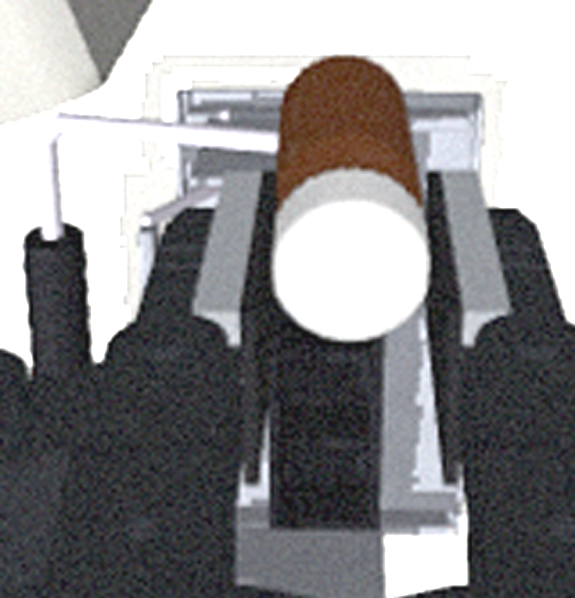

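Run:
```python
from h import *
s=1.5625;o,M=tool();p=ray("wrist",402.6/s,417.4/s,o[2]-.0057);print(o,p,p-o,M.round(4))
```

```text
[ 0.63056763 -0.06205504  0.20430301] [ 0.63079672 -0.06152272  0.19860301] [ 0.00022909  0.00053232 -0.0057    ] [[ 1.7e-03  1.0e+00 -1.1e-03]
 [ 1.0e+00 -1.7e-03  9.0e-04]
 [ 9.0e-04 -1.1e-03 -1.0e+00]]
```

Emit:
{"api": "step_arm", "payload": {
  "steps": [
    [[-25,-2,0,0],[-30,-2,0,0],[-30,-2,0,0],[-30,-2,0,0],[-22,0,0,0],[-10,0,10,0],[0,0,30,0],[0,0,30,0]]
  ]
}}

```text
time_s: 14.45
eef_pos: [0.6228, -0.2085, 0.1338]
tool_rot: [-0.0, 0.708, 0.707, 0.001]
contact_force: [0.2, 1.3, 0.7]
finger_gap: 0.239
grasp_force: 24.6
```

Emit:
{"api": "step_arm", "payload": {
  "steps": [
    [[0,0,25,0],[0,0,5,0],[0,0,0,0],[0,0,0,0],[0,0,0,0],[0,0,0,0],[0,0,0,0],[0,0,0,0]]
  ]
}}

```text
time_s: 15.45
eef_pos: [0.6224, -0.2101, 0.105]
tool_rot: [0.0, 0.708, 0.706, -0.0]
contact_force: [0.4, -0.4, -0.4]
finger_gap: 0.239
grasp_force: 24.6
```

Run:
```python
from h import *
print(tool()[0], delta([.6229,-.209,.07])); crop("wrist","w7",0,0,512,384,1.5625)
a=cv2.imread("pics/w7.png"); cv2.imwrite("pics/w7.png",cv2.convertScaleAbs(a,alpha=1.5,beta=15))
```

```text
[ 0.62243715 -0.21008328  0.10504911] [ 1.1  0.5 35. ]
```

View pics/w7.png

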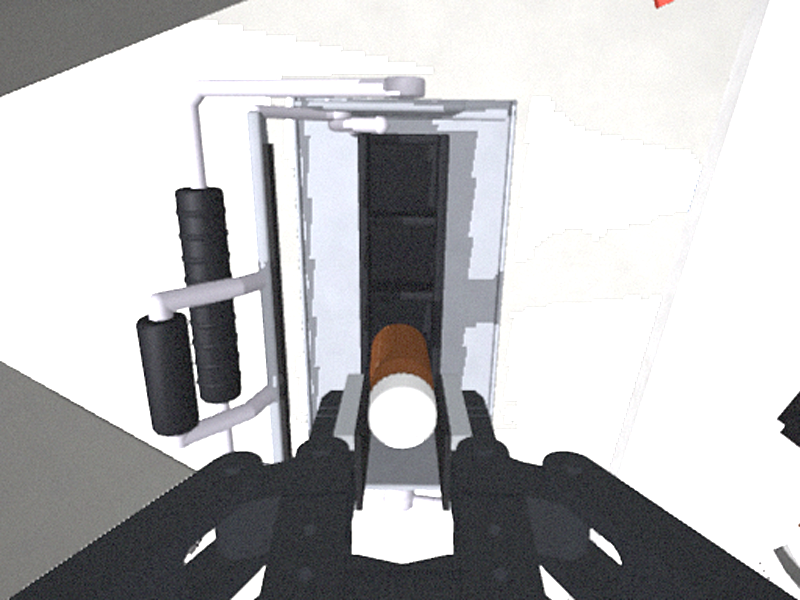

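Run:
```python
from h import *
s=1.5625;f=lambda u,v,z:np.round(ray("wrist",u/s,v/s,z),4)
print(tool()[0]);print("w01",f(359,214,.025),f(446,214,.025),"w12",f(362,289,.025),f(443,289,.025),"end",f(359,136,.025),f(449,136,.025))
print("bargrip",f(153,318,.102),f(175,432,.102),"grip",f(200,190,.032),f(222,400,.032))
```

```text
[ 0.62241007 -0.21006031  0.10501496]
w01 [ 0.6052 -0.1598  0.025 ] [ 0.6406 -0.1599  0.025 ] w12 [ 0.6055 -0.1916  0.025 ] [ 0.64   -0.1917  0.025 ] end [ 0.606  -0.1297  0.025 ] [ 0.641  -0.1298  0.025 ]
bargrip [ 0.5549 -0.1771  0.102 ] [ 0.5559 -0.2126  0.102 ] grip [ 0.5444 -0.1494  0.032 ] [ 0.5427 -0.2406  0.032 ]
```

Emit:
{"api": "step_arm", "payload": {
  "steps": [
    [[2,0.5,0,0],[0,0,5,0],[0,0,6,0],[0,0,6,0],[0,0,6,0],[0,0,6,0],[0,0,5,0],[0,0,0,0]]
  ]
}}

```text
time_s: 16.5
eef_pos: [0.6225, -0.2079, 0.0703]
tool_rot: [-0.0, 0.708, 0.706, -0.0]
contact_force: [-0.1, 0.2, -0.6]
finger_gap: 0.24
grasp_force: 24.6
```

Run:
```python
from h import *
s=bot.state();print(s["eef_pos"],s["contact_force"],s["torque"],s["finger_gap"])
```

```text
[ 0.62253089 -0.20792414  0.07032247] [-0.068512    0.15056615 -0.63332226] [-0.0223689  -0.00592291  0.00036977] 0.23962044266172683
```

Emit:
{"api": "step_arm", "payload": {
  "steps": [
    [[0,0,1,0],[0,0,0,0],[0,0,0,0],[0,0,0,0],[0,0,-5,0],[0,0,-15,0],[0,0,-30,0],[0,0,-30,0]]
  ],
  "fingers": 0.38
}}

```text
time_s: 17.5
eef_pos: [0.6233, -0.208, 0.1519]
tool_rot: [0.0, 0.708, 0.706, 0.0]
contact_force: [-0.1, 0.8, -0.2]
finger_gap: 0.382
grasp_force: 0.0
```

Emit:
{"api": "step_arm", "payload": {
  "steps": [
    [[30,8,-20,0],[31,8,-10,0],[31,8,0,0],[31,8,0,0],[31,8,0,0],[31,8,0,0],[31,8,0,0],[0,0,0,0]]
  ]
}}

```text
time_s: 18.5
eef_pos: [0.68, 0.0135, 0.1818]
tool_rot: [-0.0, 0.706, 0.709, 0.002]
contact_force: [0.2, 0.7, -0.1]
finger_gap: 0.378
grasp_force: 0.0
```

Run:
```python
from h import *
o=tool()[0];print(o)
im=imaging.capture("wrist");cv2.imwrite("pics/w8.png",im[:,:,::-1])
pr=proj("wrist",[.686,.040,.055]);print(pr)
s=1.5625;c=imaging.get_calibration("wrist"); c["pose"][:3,3]+=np.array([.63155,-.06309,.20647])-o
for u,v,z in((627,15,.066),(628,30,.066),(640,55,0),(672,70,0)): print(ray("",u/s,v/s,z,c).round(3))
# bright cap blob near prediction
g=cv2.GaussianBlur(cv2.cvtColor(im,cv2.COLOR_RGB2GRAY),(3,3),0);u,v=pr.astype(int)
hsv=cv2.cvtColor(im,cv2.COLOR_RGB2HSV)
print(g[max(0,v-35):v+36:7,u-35:u+36:7])
```

```text
[0.68003009 0.01349718 0.18177457]
[264.59900656 154.63118324]
[0.737 0.068 0.066]
[0.739 0.062 0.066]
[0.774 0.061 0.   ]
[0.795 0.053 0.   ]
[[184 186 185 183 183 183 186 187 186 187 187]
 [185 187 186 185 185 184 186 185 188 187 184]
 [183 185 188 188 185 154 147 122 124 123 124]
 [124 125 125 125  53  40  26 123 123 123 122]
 [125 125 125 123 185 203 197 120 122 126 125]
 [126 124 127 125 132 133 133 120 124 124 124]
 [124 124 124 127 134 130 129 122 124 123 124]
 [126 126 123 125 124 120 117 124 125 123 124]
 [125 125 124 125 127 124 125 126 124 125 125]
 [124 124 125 126 123 123 123 122 124 125 127]
 [124 123 125 124 125 122 124 122 123 123 126]]
```

Run:
```python
from h import *
im=cv2.imread("pics/w8.png");S=cv2.cvtColor(im,cv2.COLOR_BGR2HSV)
g=cv2.cvtColor(im,cv2.COLOR_BGR2GRAY)
print("col v130-180",g[125:182:2,264].tolist());print("rows")
for v in(150,154,158,162): print(v,g[v,240:292:2].tolist())
```

```text
col v130-180 [181, 185, 187, 189, 164, 16, 34, 29, 61, 138, 204, 203, 205, 131, 133, 134, 132, 133, 131, 127, 129, 130, 113, 126, 126, 124, 121, 127, 128]
rows
150 [127, 126, 125, 127, 126, 128, 63, 188, 205, 206, 126, 146, 182, 182, 181, 181, 182, 181, 122, 117, 126, 125, 123, 121, 122, 128]
154 [122, 126, 125, 126, 124, 129, 100, 134, 133, 134, 133, 132, 132, 130, 132, 131, 133, 131, 130, 114, 126, 126, 119, 130, 122, 124]
158 [125, 126, 126, 125, 125, 125, 105, 133, 136, 134, 132, 131, 130, 130, 130, 131, 133, 131, 131, 103, 127, 126, 126, 123, 125, 123]
162 [125, 129, 125, 125, 126, 127, 119, 113, 132, 129, 129, 129, 130, 128, 130, 126, 129, 133, 120, 126, 124, 126, 122, 127, 124, 122]
```

Emit:
{"api": "step_arm", "payload": {
  "steps": [
    [[13,3,0,0],[12,3.5,10,0],[0,0,30,0],[0,0,30,0],[0,0,25,0],[0,0,18,0],[0,0,8,0],[0,0,0,0]]
  ]
}}

```text
time_s: 19.55
eef_pos: [0.6861, 0.0329, 0.0586]
tool_rot: [-0.0, 0.708, 0.706, -0.0]
contact_force: [0.2, -0.4, 0.7]
finger_gap: 0.38
grasp_force: 0.0
```

Emit:
{"api": "step_arm", "payload": {
  "steps": [
    [[0,0,0,0],[0,0,0,0],[0,0,0,0],[0,0,0,0],[0,0,0,0],[0,0,-10,0],[0,0,-30,0],[0,0,-30,0]]
  ],
  "fingers": 0
}}

```text
time_s: 20.55
eef_pos: [0.6854, 0.0327, 0.1292]
tool_rot: [-0.001, 0.708, 0.706, -0.001]
contact_force: [0.4, 0.5, -0.5]
finger_gap: 0.236
grasp_force: 24.5
```

Emit:
{"api": "step_arm", "payload": {
  "steps": [
    [[0,0,-20,0],[-30,-8,-20,0],[-32,-10,0,0],[-32,-10,0,0],[-32,-10,0,0],[-32,-10,0,0],[-30,-10,0,0],[-5,-2,0,0]]
  ]
}}

```text
time_s: 21.55
eef_pos: [0.6241, -0.1641, 0.1684]
tool_rot: [0.0, 0.71, 0.704, -0.001]
contact_force: [-0.3, -0.7, -1.1]
finger_gap: 0.239
grasp_force: 24.5
```

Run:
```python
from h import *
print(tool()[0],delta([.623,-.1757,.105]))
```

```text
[ 0.62407319 -0.16413794  0.16839039] [-11.4  -0.9  63.4]
```

Emit:
{"api": "step_arm", "payload": {
  "steps": [
    [[0,0,20,0],[0,0,20,0],[-4,0,15,0],[0,0,0,0],[0,0,0,0],[0,0,0,0],[0,0,0,0],[0,0,0,0]]
  ]
}}

```text
time_s: 22.55
eef_pos: [0.6258, -0.1641, 0.1145]
tool_rot: [0.0, 0.708, 0.706, 0.0]
contact_force: [0.2, 0.2, 0.4]
finger_gap: 0.24
grasp_force: 24.5
```

Run:
```python
from h import *
print(tool()[0]); crop("wrist","w9",0,0,512,384,1.5625)
a=cv2.imread("pics/w9.png"); cv2.imwrite("pics/w9.png",cv2.convertScaleAbs(a,alpha=1.5,beta=15))
```

```text
[ 0.62583935 -0.16410733  0.11450189]
```

View pics/w9.png

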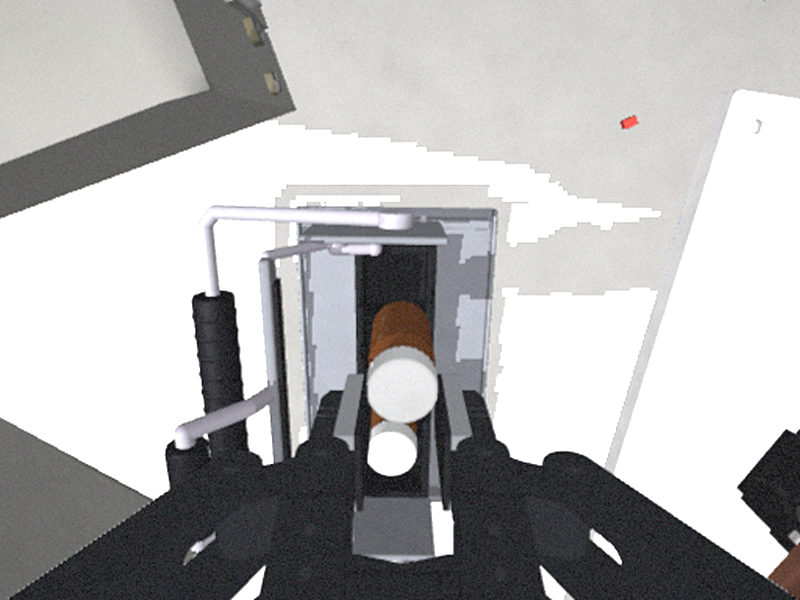

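Run:
```python
from h import *
s=1.5625;f=lambda u,v,z:np.round(ray("wrist",u/s,v/s,z),4)
print(tool()[0]);print("held",f(403,388,.1109),"seated",f(393,447,.0625),"ins",f(358,300,.025),f(434,300,.025),"grip end",f(214,295,.032),f(200,445,.105))
```

```text
[ 0.62575162 -0.16410597  0.11435036]
held [ 0.6261 -0.1527  0.1109] seated [ 0.6221 -0.2048  0.0625] ins [ 0.6062 -0.1536  0.025 ] [ 0.6403 -0.1537  0.025 ] grip end [ 0.5446 -0.1489  0.032 ] [ 0.5631 -0.1753  0.105 ]
```

Emit:
{"api": "step_arm", "payload": {
  "steps": [
    [[5,-1.5,0,0],[4.7,-1.4,5,0],[0,0,8,0],[0,0,8,0],[0,0,7,0],[0,0,6,0],[0,0,0,0],[0,0,0,0]]
  ]
}}

```text
time_s: 23.6
eef_pos: [0.623, -0.1544, 0.0802]
tool_rot: [0.0, 0.708, 0.706, 0.0]
contact_force: [0.3, -0.3, 0.7]
finger_gap: 0.237
grasp_force: 24.5
```

Emit:
{"api": "step_arm", "payload": {
  "steps": [
    [[0,0,3,0],[0,0,3,0],[0,0,3,0],[0,0,2,0],[0,0,1,0],[0,0,0,0],[0,0,0,0],[0,0,0,0]]
  ]
}}

```text
time_s: 24.6
eef_pos: [0.6229, -0.1544, 0.0681]
tool_rot: [0.0, 0.708, 0.706, 0.0]
contact_force: [0.4, -0.2, -0.9]
finger_gap: 0.234
grasp_force: 24.5
```

Run:
```python
from h import *
im=imaging.capture("wrist");cv2.imwrite("pics/w10.png",im[:,:,::-1]);g=cv2.cvtColor(im,cv2.COLOR_RGB2GRAY)
print(tool()[0],bot.state()["contact_force"]); 
print([ (v,g[v,215:300:4].tolist()) for v in range(225,290,8)])
```

```text
[ 0.62281351 -0.15433482  0.06810761] [ 0.0301967  -0.12162436 -0.82070515]
[(225, [132, 132, 134, 28, 20, 15, 53, 62, 112, 114, 117, 115, 111, 111, 44, 40, 17, 9, 14, 86, 87, 84]), (233, [130, 130, 130, 21, 14, 17, 105, 116, 149, 153, 158, 157, 158, 153, 117, 103, 16, 20, 18, 84, 82, 90]), (241, [130, 129, 83, 87, 84, 85, 154, 153, 157, 158, 157, 155, 157, 154, 157, 151, 92, 84, 80, 87, 87, 86]), (249, [108, 103, 85, 79, 51, 102, 153, 153, 152, 153, 155, 155, 152, 150, 151, 150, 127, 27, 82, 85, 85, 66]), (257, [22, 83, 78, 84, 9, 52, 156, 156, 154, 154, 151, 147, 149, 150, 147, 150, 4, 21, 79, 85, 86, 17]), (265, [32, 83, 84, 81, 24, 1, 11, 130, 151, 149, 148, 147, 149, 149, 139, 22, 18, 17, 85, 81, 84, 43]), (273, [89, 81, 80, 51, 6, 13, 8, 16, 13, 22, 22, 19, 11, 11, 19, 13, 17, 11, 34, 85, 85, 82]), (281, [19, 71, 115, 23, 15, 19, 5, 19, 4, 7, 2, 11, 15, 0, 16, 11, 9, 14, 23, 116, 91, 16]), (289, [22, 12, 19, 20, 21, 15, 8, 9, 20, 16, 0, 6, 9, 11, 19, 6, 19, 12, 26, 18, 23, 20])]
```

Emit:
{"api": "step_arm", "payload": {
  "steps": [
    [[0,0,1,0],[0,0,0,0],[0,0,0,0],[0,0,0,0],[0,0,-6,0],[0,0,-20,0],[0,0,-40,0],[0,0,-40,0]]
  ],
  "fingers": 0.38
}}

```text
time_s: 25.65
eef_pos: [0.6231, -0.1542, 0.1756]
tool_rot: [0.001, 0.708, 0.706, 0.0]
contact_force: [1.2, 0.5, 0.1]
finger_gap: 0.381
grasp_force: 0.0
```

Emit:
{"api": "step_arm", "payload": {
  "steps": [
    [[-12,-8,-10,0],[-18,-12,-10,0],[-18,-12,-10,0],[-18,-12,0,0],[-12,-8,0,0],[0,0,0,0],[0,0,0,0],[0,0,0,0]]
  ]
}}

```text
time_s: 26.65
eef_pos: [0.5711, -0.2306, 0.2028]
tool_rot: [-0.0, 0.707, 0.707, 0.0]
contact_force: [0.3, 0.5, 0.1]
finger_gap: 0.38
grasp_force: 0.0
```

Run:
```python
from h import *
print(tool()[0]); crop("wrist","w11",0,0,512,384,1.5625)
a=cv2.imread("pics/w11.png"); cv2.imwrite("pics/w11.png",cv2.convertScaleAbs(a,alpha=1.5,beta=15))
```

```text
[ 0.57110524 -0.23061396  0.2028469 ]
```

View pics/w11.png

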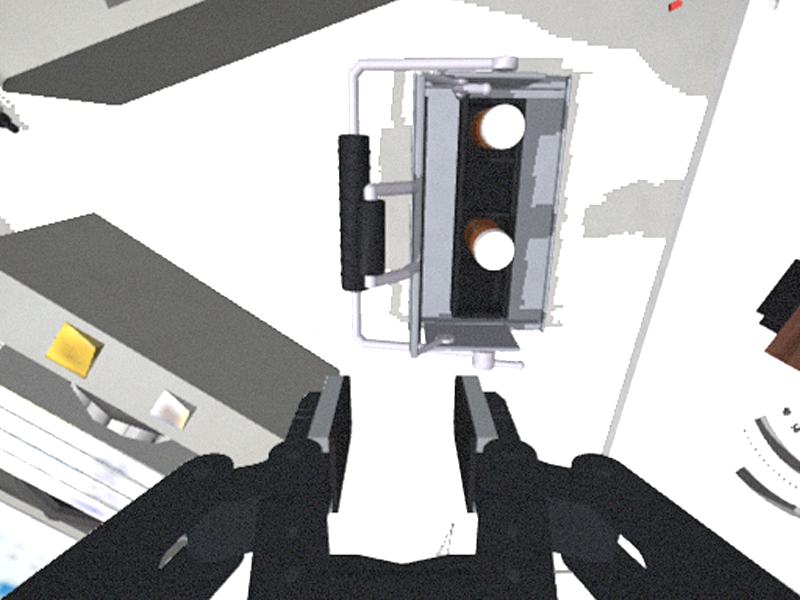

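Run:
```python
from h import *
s=1.5625;f=lambda u,v,z:np.round(ray("wrist",u/s,v/s,z),4)
print("bargrip",f(372,201,.102),f(372,275,.102),"grip",f(354,136,.032),f(354,290,.032),"caps",f(502,127,.0625),f(493,249,.0625),"ins",f(461,98,.025),f(526,99,.025),f(452,316,.025),f(512,317,.025))
```

```text
bargrip [ 0.5579 -0.1777  0.102 ] [ 0.5573 -0.2117  0.102 ] grip [ 0.5444 -0.1496  0.032 ] [ 0.5418 -0.2396  0.032 ] caps [ 0.6213 -0.1456  0.0625] [ 0.6202 -0.2077  0.0625] ins [ 0.6045 -0.1293  0.025 ] [ 0.641  -0.1299  0.025 ] [ 0.6033 -0.259   0.025 ] [ 0.6417 -0.2598  0.025 ]
```

Emit:
{"api": "step_arm", "payload": {
  "steps": [
    [[18,-7,0,0],[18,-6.5,10,0],[0,0,20,0],[0,0,25,0],[0,0,22,0],[0,0,15,0],[0,0,5,0],[0,0,0,0]]
  ],
  "grip_force": 20
}}

```text
time_s: 27.7
eef_pos: [0.5572, -0.1961, 0.1059]
tool_rot: [-0.0, 0.708, 0.706, 0.0]
contact_force: [-0.2, 0.2, -0.1]
finger_gap: 0.379
grasp_force: 0.0
```

Emit:
{"api": "step_arm", "payload": {
  "steps": [
    [[0,0,0,0],[0,0,0,0],[0,0,0,0],[0,0,0,0],[0,0,0,0],[0,0,0,0],[0,0,0,0],[0,0,0,0]]
  ],
  "fingers": 0
}}

```text
time_s: 28.7
eef_pos: [0.5569, -0.1963, 0.1063]
tool_rot: [-0.0, 0.708, 0.706, -0.0]
contact_force: [-3.3, -0.6, 5.7]
finger_gap: 0.142
grasp_force: 21.4
```

Emit:
{"api": "step_arm", "payload": {
  "steps": [
    [[0,5.5,-3.6,0],[0,5.8,-3.1,0],[0,6,-2.5,0],[0,6.3,-2,0],[0,6.4,-1.4,0],[0,6.5,-0.8,0],[0,6.6,-0.2,0],[0,6.5,0.5,0]]
  ]
}}

```text
time_s: 29.7
eef_pos: [0.6076, -0.1969, 0.1192]
tool_rot: [0.001, 0.708, 0.706, 0.0]
contact_force: [0.7, -3.1, 2.4]
finger_gap: 0.144
grasp_force: 21.1
```

Emit:
{"api": "step_arm", "payload": {
  "steps": [
    [[0,6.5,1.1,0],[0,6.3,1.7,0],[0,6.2,2.3,0],[0,5.9,2.8,0],[0,5.6,3.4,0],[0,5.3,3.9,0],[0,4.9,4.4,0],[0,4.5,4.8,0]]
  ]
}}

```text
time_s: 30.7
eef_pos: [0.6518, -0.1975, 0.0944]
tool_rot: [0.0, 0.708, 0.706, -0.001]
contact_force: [-6.1, -4.8, 17.6]
finger_gap: 0.142
grasp_force: 22.6
```

Emit:
{"api": "step_arm", "payload": {
  "steps": [
    [[0,0,2,0],[0,0,2,0],[0,0,0,0],[0,0,0,0],[0,0,0,0],[0,0,0,0],[0,0,0,0],[0,0,0,0]]
  ]
}}

```text
time_s: 31.7
eef_pos: [0.6522, -0.1976, 0.0944]
tool_rot: [0.001, 0.708, 0.706, -0.001]
contact_force: [-4.6, -4.7, 16.9]
finger_gap: 0.147
grasp_force: 22.4
```

Emit:
{"api": "step_arm", "payload": {
  "steps": [
    [[0,0,-2,0],[0,0,0,0],[0,0,0,0],[0,0,0,0],[0,0,-10,0],[0,0,-25,0],[0,0,-35,0],[0,0,-35,0]]
  ],
  "fingers": 0.38
}}

```text
time_s: 32.7
eef_pos: [0.652, -0.1963, 0.1993]
tool_rot: [0.0, 0.708, 0.706, 0.0]
contact_force: [-0.3, -1.0, 0.7]
finger_gap: 0.384
grasp_force: 0.0
```

Emit:
{"api": "step_arm", "payload": {
  "steps": [
    [[-7,-15,0,0],[-7,-16,0,0],[-7,-16,0,0],[-7,-16,0,0],[-6,-16,0,0],[0,0,0,0],[0,0,0,0],[0,0,0,0]]
  ]
}}

```text
time_s: 33.7
eef_pos: [0.5737, -0.2294, 0.1979]
tool_rot: [0.0, 0.708, 0.707, 0.001]
contact_force: [0.1, 0.5, 0.4]
finger_gap: 0.381
grasp_force: 0.0
```

Run:
```python
from h import *
print(tool()[0]); crop("wrist","w12",0,0,512,384,1.5625)
a=cv2.imread("pics/w12.png"); cv2.imwrite("pics/w12.png",cv2.convertScaleAbs(a,alpha=1.5,beta=15))
```

```text
[ 0.57367092 -0.22937077  0.19789741]
```

View pics/w12.png

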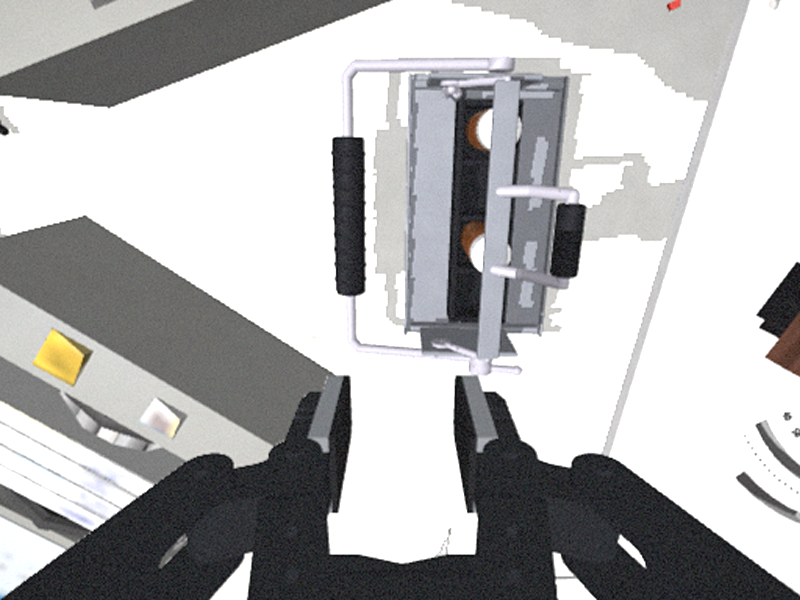

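Run:
```python
from h import *
s=1.5625;f=lambda u,v,z:np.round(ray("wrist",u/s,v/s,z),4)
print("bargrip",f(571,204,.091),f(566,279,.091),"bar",f(507,85,.07),f(488,355,.07),"grip",f(348,138,.032),f(350,295,.032)); print(delta(np.r_[(f(348,138,.032)+f(350,295,.032))[:2]/2,.034]))
```

```text
bargrip [ 0.6512 -0.1785  0.091 ] [ 0.6524 -0.214   0.091 ] bar [ 0.6229 -0.1262  0.07  ] [ 0.621  -0.2628  0.07  ] grip [ 0.5442 -0.1494  0.032 ] [ 0.5424 -0.2399  0.032 ]
[ 34.6 -30.5 163.8]
```

Emit:
{"api": "step_arm", "payload": {
  "steps": [
    [[13,-10,5,0],[13,-10,15,0],[13,-10,20,0],[0,0,25,0],[0,0,25,0],[0,0,25,0],[0,0,25,0],[0,0,15,0]]
  ],
  "fingers": 0.45
}}

```text
time_s: 34.75
eef_pos: [0.5427, -0.1905, 0.0413]
tool_rot: [-0.001, 0.708, 0.706, -0.0]
contact_force: [-0.1, -0.2, 0.2]
finger_gap: 0.447
grasp_force: 0.0
```

Run:
```python
from h import *
print(delta([.5433,-.190,.034]),tool()[0],bot.state()["contact_force"])
```

```text
[0.4 0.6 7.3] [ 0.54271064 -0.19045074  0.04132514] [-0.12101573 -0.24709492  0.19224451]
```

Emit:
{"api": "step_arm", "payload": {
  "steps": [
    [[0,0.5,4,0],[0,0,2,0],[0,0,0,0],[0,0,0,0],[0,0,0,0],[0,0,0,0],[0,0,0,0],[0,0,0,0]]
  ]
}}

```text
time_s: 35.75
eef_pos: [0.5434, -0.1911, 0.0367]
tool_rot: [-0.0, 0.708, 0.706, -0.0]
contact_force: [-1.2, -0.9, -0.3]
finger_gap: 0.447
grasp_force: 0.0
```

Emit:
{"api": "step_arm", "payload": {
  "steps": [
    [[0,0,0,0],[0,0,0,0],[0,0,0,0],[0,0,0,0],[0,0,0,0],[0,0,0,0],[0,0,0,0],[0,0,0,0]]
  ],
  "fingers": 0,
  "grip_force": 25
}}

```text
time_s: 36.75
eef_pos: [0.5434, -0.1911, 0.0367]
tool_rot: [-0.0, 0.708, 0.706, -0.0]
contact_force: [-0.6, 0.9, 1.5]
finger_gap: 0.197
grasp_force: 25.7
```

Emit:
{"api": "step_arm", "payload": {
  "steps": [
    [[0,-0.8,-5.8,0],[0,-0.4,-5.8,0],[0,0,-5.8,0],[0,0.5,-5.8,0],[0,0.9,-5.7,0],[0,1.3,-5.7,0],[0,1.7,-5.6,0],[0,2.1,-5.4,0]]
  ]
}}

```text
time_s: 37.75
eef_pos: [0.5488, -0.1912, 0.0826]
tool_rot: [-0.0, 0.708, 0.706, -0.0]
contact_force: [0.6, -0.8, -1.8]
finger_gap: 0.199
grasp_force: 25.5
```

Emit:
{"api": "step_arm", "payload": {
  "steps": [
    [[0,2.5,-5.3,0],[0,2.9,-5.1,0],[0,3.2,-4.8,0],[0,3.6,-4.6,0],[0,3.9,-4.3,0],[0,4.2,-4,0],[0,4.5,-3.7,0],[0,4.7,-3.4,0]]
  ]
}}

```text
time_s: 38.75
eef_pos: [0.5784, -0.1916, 0.1177]
tool_rot: [0.0, 0.708, 0.706, -0.0]
contact_force: [-0.2, -1.1, -0.9]
finger_gap: 0.196
grasp_force: 25.5
```

Emit:
{"api": "step_arm", "payload": {
  "steps": [
    [[0,5,-3,0],[0,5.2,-2.6,0],[0,5.4,-2.3,0],[0,5.5,-1.9,0],[0,5.6,-1.5,0],[0,5.7,-1.1,0],[0,5.8,-0.6,0],[0,5.8,-0.2,0]]
  ]
}}

```text
time_s: 39.75
eef_pos: [0.6226, -0.1921, 0.1307]
tool_rot: [0.0, 0.708, 0.706, -0.0]
contact_force: [-4.0, -4.5, 3.4]
finger_gap: 0.196
grasp_force: 26.0
```

Emit:
{"api": "step_arm", "payload": {
  "steps": [
    [[0,2,0,0],[0,2,0,0],[0,0,0,0],[0,0,0,0],[0,-1,-2,0],[0,-1,-4,0],[0,0,-6,0],[0,0,-10,0]]
  ],
  "grip_force": 45
}}

```text
time_s: 40.75
eef_pos: [0.6234, -0.1898, 0.1517]
tool_rot: [-0.002, 0.708, 0.707, -0.0]
contact_force: [0.2, 0.3, -9.1]
finger_gap: 0.193
grasp_force: 44.0
```

Emit:
{"api": "step_arm", "payload": {
  "steps": [
    [[0,0,-12,0],[0,0,-16,0],[0,0,-20,0],[0,0,-20,0],[0,0,-20,0],[0,0,-20,0],[0,0,-20,0],[0,0,-10,0]]
  ]
}}

```text
time_s: 41.75
eef_pos: [0.625, -0.1913, 0.2929]
tool_rot: [0.001, 0.708, 0.706, 0.001]
contact_force: [0.0, 0.3, -8.7]
finger_gap: 0.19
grasp_force: 44.1
```

Run:
```python
from h import *
s=bot.state();print(s["eef_pos"],s["contact_force"],s["torque"],s["finger_gap"])
# tray from top image
u=lambda a,b:(165+a/4.4,130+b/4.4)
t=[ray("top",*u(*p),.014) for p in((52,163),(272,116),(300,256),(78,303))];print(np.mean(t,0),[np.degrees(np.arctan2(*(b-a)[:2])) for a,b in((t[0],t[1]),(t[3],t[2]))])
# refine: segment tray in saved full top picture (800x600 scaled)
im=cv2.imread("pics/top0.png");g=cv2.GaussianBlur(cv2.cvtColor(im,cv2.COLOR_BGR2GRAY),(5,5),0)
m=((g<110).astype(np.uint8)*255);m[:235]=0;m[315:]=0;m[:,:265]=0;m[:,375:]=0
m=cv2.morphologyEx(m,cv2.MORPH_OPEN,np.ones((9,9)));c=max(cv2.findContours(m,cv2.RETR_EXTERNAL,cv2.CHAIN_APPROX_NONE)[0],key=cv2.contourArea)
b=cv2.boxPoints(cv2.minAreaRect(c));w=[ray("top",x/1.5625,y/1.5625,.010) for x,y in b];print(np.round(w,3),np.mean(w,0))
```

```text
[ 0.62496576 -0.1913334   0.29288503] [ 8.28740718e-03  2.55327672e-01 -8.69851556e+00] [ 0.00385365 -0.04175709  0.00584823] 0.19023523045978855
[0.61368791 0.1744344  0.014     ] [np.float64(165.2427338454071), np.float64(165.57399161019748)]
[[0.654 0.29  0.01 ]
 [0.705 0.098 0.01 ]
 [0.576 0.064 0.01 ]
 [0.527 0.254 0.01 ]] [0.61531584 0.17665111 0.01      ]
```

Emit:
{"api": "step_arm", "payload": {
  "steps": [
    [[15,0,0,0],[35,-1,0,0],[50,-1,0,0],[55,-2,0,0],[55,-2,0,0],[55,-2,0,0],[50,-2,0,0],[35,-1,0,0]]
  ]
}}

```text
time_s: 42.75
eef_pos: [0.6116, 0.1647, 0.2897]
tool_rot: [-0.002, 0.706, 0.708, 0.0]
contact_force: [-0.8, 1.6, -8.9]
finger_gap: 0.194
grasp_force: 44.0
```

Emit:
{"api": "step_arm", "payload": {
  "steps": [
    [[15,0,0,0],[5,0,0,-0.04],[0,0,0,-0.06],[0,0,0,-0.065],[0,0,0,-0.06],[0,0,0,-0.04],[0,0,0,0],[0,0,0,0]]
  ]
}}

```text
time_s: 43.75
eef_pos: [0.6144, 0.1779, 0.2906]
tool_rot: [0.0, 0.609, 0.793, -0.0]
contact_force: [-0.1, 1.1, -8.7]
finger_gap: 0.186
grasp_force: 44.0
```

Run:
```python
from h import *
s=bot.state();o,M=tool();print(o,np.degrees(np.arctan2(M[1,0],M[0,0])),s["contact_force"],s["finger_gap"],delta([.6137,.1788,.16]))
crop("wrist","w13",0,0,512,384,1.5625)
a=cv2.imread("pics/w13.png"); cv2.imwrite("pics/w13.png",cv2.convertScaleAbs(a,alpha=1.4,beta=15))
```

```text
[0.61443392 0.17794671 0.29060376] 104.94323810842883 [-0.05597033  1.14821684 -8.73835501] 0.186025634099533 [  1.1  -0.5 130.6]
```

View pics/w13.png

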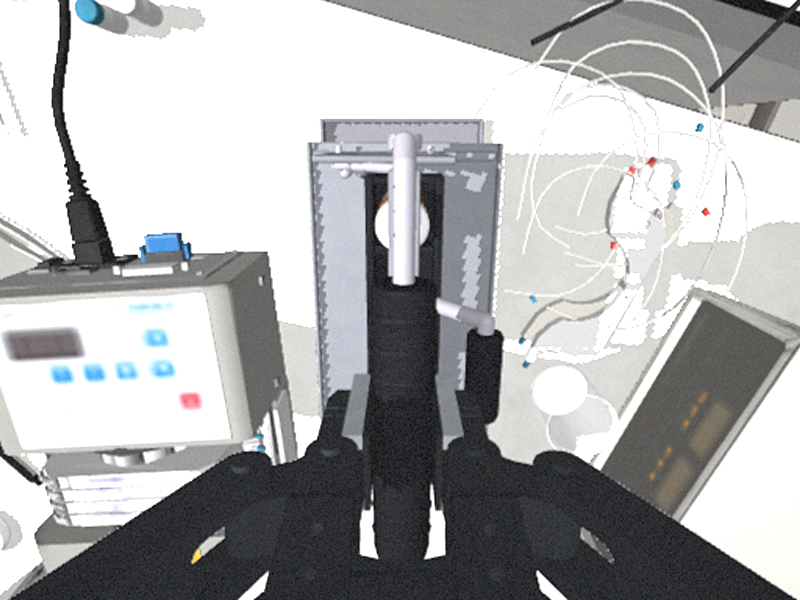

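Run:
```python
from h import *
s=1.5625;o,M=tool()
f=lambda u,v,z:np.round(1000*M.T@(ray("wrist",u/s,v/s,z)-o),1)
print("tray far",f(322,120.5,.014),f(483,121,.014)); b=o[2]-.128
print("carrier base",f(311,144,b+.056),f(502,144,b+.056),"handle top",f(404,137,b+.126),f(403,282,b+.126))
print("bargrip",f(485,330,b+.091))
```

```text
tray far [ 92.8 -59.9 276.6] [ 92.5  61.4 276.6]
carrier base [ 77.4 -34.   72. ] [77.4 37.7 72. ] handle top [79.5  0.6  2. ] [43.2  0.4  2. ]
bargrip [16.2 28.9 37. ]
```

Emit:
{"api": "step_arm", "payload": {
  "steps": [
    [[-1.5,0,10,0],[0,0,20,0],[0,0,25,0],[0,0,25,0],[0,0,25,0],[0,0,20,0],[0,0,12,0],[0,0,6,0]]
  ]
}}

```text
time_s: 44.8
eef_pos: [0.6145, 0.1771, 0.1468]
tool_rot: [-0.0, 0.609, 0.793, -0.0]
contact_force: [0.1, 0.1, -8.1]
finger_gap: 0.19
grasp_force: 44.1
```

Emit:
{"api": "step_arm", "payload": {
  "steps": [
    [[0,0,4,0],[0,0,3,0],[0,0,2,0],[0,0,2,0],[0,0,1,0],[0,0,1,0],[0,0,0,0],[0,0,0,0]]
  ]
}}

```text
time_s: 45.8
eef_pos: [0.6147, 0.1773, 0.1347]
tool_rot: [0.0, 0.609, 0.793, 0.0]
contact_force: [-0.0, -0.7, -7.5]
finger_gap: 0.189
grasp_force: 44.2
```

Emit:
{"api": "step_arm", "payload": {
  "steps": [
    [[0,0,0.7,0],[0,0,0.7,0],[0,0,0.7,0],[0,0,0.7,0],[0,0,0,0],[0,0,0,0],[0,0,0,0],[0,0,0,0]]
  ]
}}

```text
time_s: 46.8
eef_pos: [0.6158, 0.1778, 0.1337]
tool_rot: [0.001, 0.609, 0.793, 0.001]
contact_force: [-2.5, -1.0, 5.6]
finger_gap: 0.19
grasp_force: 45.4
```

Emit:
{"api": "step_arm", "payload": {
  "steps": [
    [[0,0,-1.5,0],[0,0,0,0],[0,0,0,0],[0,0,0,0],[0,0,0,0],[0,0,-8,0],[0,0,-20,0],[0,0,-30,0]]
  ],
  "fingers": 0.42
}}

```text
time_s: 47.8
eef_pos: [0.6144, 0.1772, 0.1925]
tool_rot: [-0.0, 0.609, 0.793, -0.0]
contact_force: [0.8, -1.3, -0.2]
finger_gap: 0.422
grasp_force: 0.0
```

Emit:
{"api": "step_arm", "payload": {
  "steps": [
    [[0,0,-20,0],[-10,0,-20,0],[-15,0,-20,0],[-15,0,-10,0],[-15,0,0,0],[-5,0,0,0],[0,0,0,0],[0,0,0,0]]
  ]
}}

```text
time_s: 48.8
eef_pos: [0.6296, 0.1202, 0.2607]
tool_rot: [-0.001, 0.608, 0.794, -0.0]
contact_force: [0.4, 0.5, -0.1]
finger_gap: 0.418
grasp_force: 0.0
```

Run:
```python
from h import *
print(tool()[0]); crop("wrist","w14",0,0,512,384,1.5625)
a=cv2.imread("pics/w14.png"); cv2.imwrite("pics/w14.png",cv2.convertScaleAbs(a,alpha=1.4,beta=15))
```

```text
[0.62956971 0.12019985 0.26071028]
```

View pics/w14.png

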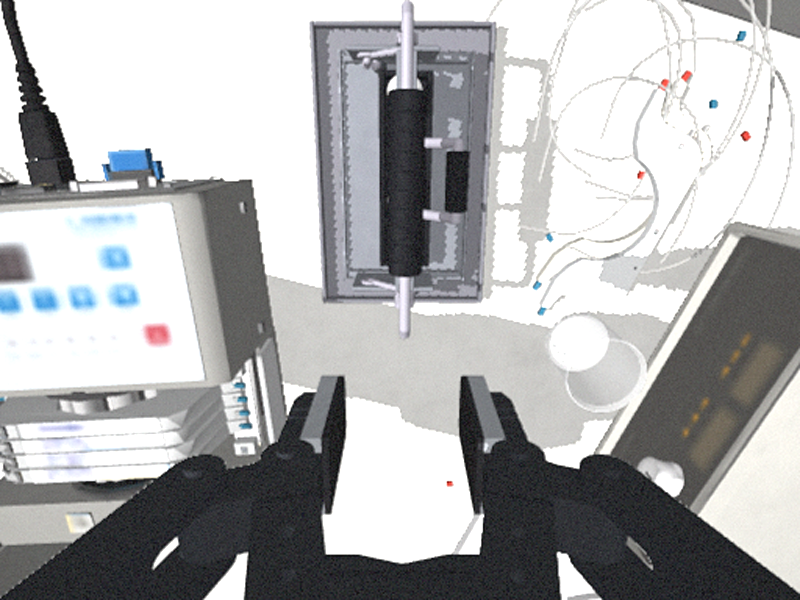

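The carrier stands inside the tray rim (x 313–495, y 22–303). The handle is upright (404, 180), the bar is shut with its grip at (456, 180), and the gripper is clear of it.

```bash
python3 -c "
from rig import bot
print(bot.sign_off())"
```

```text
the job is handed in; nothing more can be done
None
```

The carrier now stands in the grey tray with both large vials I found in pockets 0 and 2, the bar shut and the handle upright; I handed the job in at about 49 s, and the hand-in call returned no verdict.

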